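# Take off the hopper and unscrew a coffee grinder's burr carrier of unknown thread hand

## Task

Open the coffee grinder so that it can be brushed out: lift the empty bean hopper off and stand it upright in the middle of the white plate, then unscrew the burr carrier (the ribbed black cap with a grip bar that was under it), whose thread may be right-hand or left-hand and does not show which, so try it one way and, if it will not turn, the other. Finish while still holding the carrier in the gripper, level and straight above the open chamber with about 5 cm of clear air under it so that loose grounds fall back in; leave the other things on the worktop where they stand.

Things in the scene. Friction and masses are not known exactly. Their poses are not given: they have to be found in the camera images.
- hopper: Empty bean hopper, 280 g, 124 mm across, 111 mm tall: black skirt (88 mm across, 80 mm inside, hollow for 39 mm from below), clear funnel, black lid with a grip bar. Stands loosely on the drum's top over the burr carrier (not screwed): lift it 45 mm or more to clear it. Origin: centre of the skirt's lower edge; z up, x along its grip bar. Lid's top 89 mm, bar's top 111 mm above the origin.
- hopper_grip (a point): Centre of the hopper's grip bar, 100 mm above the hopper's origin: a straight metal bar 46 mm long (x), 14 mm wide (y), 22 mm tall, standing on the lid; axes as the hopper's. Gripped from above across its width; fingertips may go down to the lid, 11 mm below this point.
- plate: White plate, 209 mm across, loose on the worktop; the hopper stands on its flat middle, 8 mm above the worktop. Origin: centre of its underside.
- burr_carrier: Loose, 220 g: ribbed cap (72 mm across, 8 mm thick) with a grip bar on top and a steel tube below (40 mm across, 34 mm long, three small lugs near its lower end). Origin: centre of the tube's lower end; z up along the axis, x along the grip bar. Cap's top 42 mm, bar's top 68 mm above the origin. Screwed in, the origin lies 32.5 mm below the drum's top and the bar points along the grinder's x.
- grip_bar (a point): Centre of the carrier's metal grip bar, 55 mm above the carrier's origin: a straight bar 52 mm long (x), 14 mm wide (y), 26 mm tall, standing on the cap; axes as the carrier's. Gripped from above across its width; fingertips may go down to the cap, 13 mm below this point.
- lugs (a point): Midpoint of the carrier's three lugs (tips 54 mm across), 7.5 mm above its origin. Coarse three-start thread: the wrong way it comes to a hard stop within 8 degrees; the loosening way it turns easily, climbing 4 mm in the first 50 degrees. The thread holds it against a straight pull until turned 58 degrees; from there to a stop at about 90 degrees it lifts straight out.
- grinder: Fixed coffee grinder, 190 mm (x) by 100 mm (y), 170 mm tall: round metal drum head 96 mm across in front (to -x) with the burr chamber in it, motor housing 96 mm wide and 166 mm tall behind, grounds box below the drum. Origin: centre of its underside on the worktop; x points to its back.
- chamber_mouth (a point): On the chamber's axis, level with the drum's top, 170 mm above the worktop and 40 mm in front of the grinder's origin; z up. The chamber is 63 mm wide and 36 mm deep with a brass thread ring inside. Thread hand unknown: seen from above, anticlockwise (yaw growing) loosens a right-hand thread, clockwise a left-hand one.
- mug: White mug, 95 mm tall, loose. Origin under its centre.
- small_jar: Small glass jar with a screw lid, 62 mm across, 86 mm tall, loose. Origin under its centre.
- glass: Clear drinking glass, 81 mm across, 92 mm tall, loose. Origin under its centre.
- brush: Washing-up brush lying flat, 269 mm long, loose. Origin under its centre.
- tin: Food tin, 76 mm across, 58 mm tall, loose. Origin under its centre.

How it is judged (in metres and radians):
On the way, in this order (a step that is already met when the one before it is completed fails the run):
1. the hopper stands upright on the plate, let go (horizontal distance between hopper and plate below 0.035 m and z of hopper in the frame of plate below 0.014 m and angle between hopper's own z axis and vertical below 0.1 rad and contact force between the fingers and hopper below 0.1 N), for 0.2 s.
2. the burr carrier is turned loose in its chamber (angle between the x axis of burr_carrier and the x axis of grinder, either way round above 0.6 rad and z of burr_carrier in the frame of chamber_mouth below -0.02 m and horizontal distance between burr_carrier and chamber_mouth below 0.006 m), for 0.1 s.
3. it is lifted clear of the grinder in the gripper (z of burr_carrier in the frame of chamber_mouth above 0.03 m and contact force between the fingers and burr_carrier above 1 N), for 0.2 s.
At the end, for the whole second after the job is handed in: Carrier held still in the fingers (over 1 N), off the grinder, lower end 30 to 90 mm above the drum's top, axis within 25 mm of the chamber's and 0.2 rad of upright; hopper upright (0.1 rad) on the plate, let go, within 35 mm of the plate's centre (all of step 1 and all of step 3 and z of burr_carrier in the frame of chamber_mouth below 0.09 m and horizontal distance between burr_carrier and chamber_mouth below 0.025 m and angle between burr_carrier's own z axis and vertical below 0.2 rad and contact force between burr_carrier and grinder below 0.1 N and linear speed of burr_carrier below 0.02 m/s); the arm keeps its last pose, push and grip.
It fails at once if a bystander is pushed more than 20 mm out of place, or the plate more than 30 mm (distance of plate from where it was at the start of the episode above 0.03 m or distance of any of mug, small_jar, glass, brush, tin from where it was at the start of the episode above 0.02 m).
It also fails if it takes over 64 s, if anything falls off the work surface, if the arm or the gripper's body presses on something with over 40 N, if the wrist force passes 120 N, or if a joint passes its speed limit or range.

## Robot

A 7-joint arm with a two-finger parallel gripper is mounted at the origin on a cart in front of the work surface, level with it; the furniture and walls round the work are solid. World frame = base frame: x ahead of the robot, y to its left, z up, the work surface at z = 0. Lengths are in m, angles in degrees, forces in N, time in s.
With the tool pointing down it reaches from about 0.425 to 0.875 m from the base axis. Payload 8.4 kg.
Tool frame: the origin (TCP) lies at the very end of the fingers, on their centre line; the grasp point (between the pads) lies 19 mm behind it (r.grip_depth is the distance from the TCP to the grasp point, in m); z points along the fingers, y is the line along which they close (so a half turn about z gives the same grasp; the last joint's range is limited). The gripper opens to 87 mm and grips with 3 to 60 N. Pads are 19 mm wide; open, the fingers measure 117 mm over their backs; the gripper's body (75 mm by 190 mm) begins 51 mm behind the grasp point.
Start: joints at [-74.897, 19.091, 2.286, 83.961, -0.768, 76.965, -3.352], TCP at [0.231, 0.608, 0.223] pointing down, gripper open.
Joint ranges: [-147.57, 147.57], [-21.85, 119.76], [-74.77, 79.35], [14.55, 137.4], [-85.83, 265.84], [4.83, 119.75], [-152.11, 152.11]. Speed limits (degrees/s): [127.2, 127.2, 159.86, 159.86, 180, 180, 180].

## Interface

Orientations are given as [roll, pitch, yaw] about the fixed x, y, z axes, in that order (R = Rz(yaw) Ry(pitch) Rx(roll)).
In Python, from plant import get_state, read_camera, sign_off, r gives the robot as it stands.
- The arm moves only by the shell command python3 -m jog 'ROWS' [FORCE]. ROWS is JSON, a list of rows, each a list of 7 numbers: the shift along the tool's x, y, z in m, then the turn, a rotation vector about the tool's x, y, z in units of 10 degrees (1.0 is 10 degrees), then the opening, from 0 (shut) to 1 (fully open). In form: [[x, y, z, wx, wy, wz, gripper], ...]. A call has 1 to 12 rows; each row is the pose to reach, as a shift and turn from the pose commanded when the call began, along the tool's axes at that moment; what a row does not reach only later rows make up. A row lasts 1/8 s, in which the tool goes at most 62.5 mm and 10.7 degrees, less where a joint would pass 70% of its speed; a pose out of reach is approached as far as the arm can. A call with a gripper value outside its range is refused whole. The fingers move at their own pace and stop on an object; FORCE is the grip in N (left out, the last holds). Time passes only in rows, so rows that repeat a pose let the fingers close. It gives the time, the measured TCP pose, the force, the opening and the grip force at its end, in the units of the state.
- get_state(): the state, without advancing time (a new reading comes with each control period).
- read_camera(name): name is "scene" or "top"; returns a dict with "img" (400x640x3 uint8, red, green, blue), "z_map" (400x640 float32, m along the optical axis (not along the pixel's ray), 0 where there is no reading), "intrinsics" (3x3 intrinsics, pixels), "k1" (the pictures are not rectified: a ray, as slopes to the right and down, at radius r is drawn at 1 + k1 r^2 times it, then the intrinsics apply), "eye" and "attitude" of the camera in the world. Camera axes: x right, y up, looking along -z (the intrinsics and any distortion apply to the point x, -y, -z); pixel columns grow to the right and rows downward; lengths in m; the calibration is good to about 2 mm. A picture is of the moment at which its call begins.
- sign_off(): hands the job in; it is judged then, once.
The state is a dict: "time": time; "joint_positions": joint angles; "joint_vel": joint speeds; "tau": joint torques, N m; "ee_pos": TCP position; "orientation": TCP orientation; "ft_force": force on the tool from outside, world axes, zero at the start; "wrist_torque": the same for the moment, N m; "finger_gap": finger opening in m; "finger_force": force on a finger pad.
Only numpy, scipy, OpenCV 4.12 (cv2) and the standard library are available. Lean on these libraries where they do the work, as an engineer would, in place of code of your own. Each camera call takes 0.05 s, during which the arm holds its last target. There are 200 camera calls.

## Working session

There is one attempt and no reset: what is moved stays moved. The work goes in short steps, Python scripts to look and compute and a shell command to move; the robot and the scene stay as the last step left them, time stands still between calls to the robot, and variables do not carry over. Pictures are saved under pics/ and viewed, at most 10 in all, crops included, and the job is handed in when it is done.

```bash
mkdir -p pics; ls; cat > h.py <<'E'
import numpy as np, cv2
from scipy.spatial.transform import Rotation as R
from plant import get_state, read_camera, sign_off, r
def rot(a):
    a=np.array(a,float)
    if a.shape==(3,3): return a
    if a.size==4: return R.from_quat(a).as_matrix()
    return R.from_euler('xyz',a,degrees=True).as_matrix()
def rays(c,uv):
    K=np.array(c['intrinsics']); uv=np.atleast_2d(np.array(uv,float)).reshape(-1,1,2)
    p=cv2.undistortPoints(uv,K,np.array([c['k1'],0,0,0,0],float)).reshape(-1,2)
    return np.c_[p[:,0],-p[:,1],-np.ones(len(p))]
def on_plane(c,uv,z):
    d=rays(c,uv)@rot(c['attitude']).T; e=np.array(c['eye'])
    return e+d*((z-e[2])/d[:,2])[:,None]
def by_depth(c,uv):
    uv=np.atleast_2d(uv); z=c['z_map'][uv[:,1].astype(int),uv[:,0].astype(int)]
    return np.array(c['eye'])+(rays(c,uv)*z[:,None])@rot(c['attitude']).T
def cloud(c):
    v,u=np.mgrid[0:400,0:640]; uv=np.c_[u.ravel(),v.ravel()]
    P=by_depth(c,uv).reshape(400,640,3); P[c['z_map']==0]=np.nan; return P
E
python3 - <<'E'
from h import *
for n in('scene','top'):
    c=read_camera(n); cv2.imwrite(f'pics/{n}0.png',c['img'][:,:,::-1]); print(n,c['intrinsics'],c['k1'],c['eye'],c['attitude'])
print(get_state())
E
```

```text
pics
scene [[387.73028932   0.         315.99305246]
 [  0.         387.73028932 192.50367932]
 [  0.           0.           1.        ]] 0.00043939293365679677 [-0.20291033 -0.59665039  1.07389961] [ 46.85633545   0.26072212 -54.58879472]
top [[407.71240854   0.         321.77133144]
 [  0.         407.71240854 201.53673754]
 [  0.           0.           1.        ]] -0.0811560922343173 [ 0.47335853 -0.0267115   1.36310569] [ 4.25923055e+00 -3.92658665e-02 -9.04219219e+01]
{'time': 0.1, 'joint_positions': array([-74.89580268,  19.12757174,   2.28616849,  84.0035446 ,
        -0.76725736,  76.96463693,  -3.35365275]), 'joint_vel': array([-0.02869602,  0.00504813,  0.02800154, -0.1592463 , -0.00597544,
        0.0459181 , -0.06127336]), 'tau': array([ 4.11727116e-03, -6.57822490e+01,  1.33970864e+00, -4.04709578e+01,
       -5.96870086e-02,  4.11214703e-02,  8.93363540e-05]), 'ee_pos': array([0.23059191, 0.60729699, 0.22177106]), 'orientation': array([-1.79919744e+02,  6.40224366e-03,  1.59207961e+02]), 'ft_force': array([ 0.60527244, -0.28443904,  0.37705066]), 'wrist_torque': array([ 0.03604486, -0.00947737,  0.01558899]), 'finger_force': 0.0, 'finger_gap': 0.08702987649351875}
```

View pics/scene0.png

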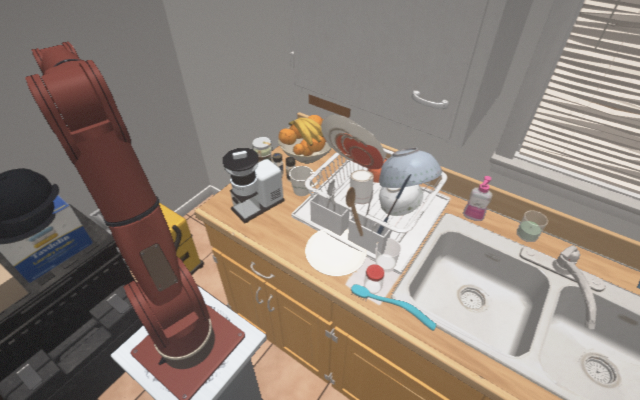

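View pics/top0.png

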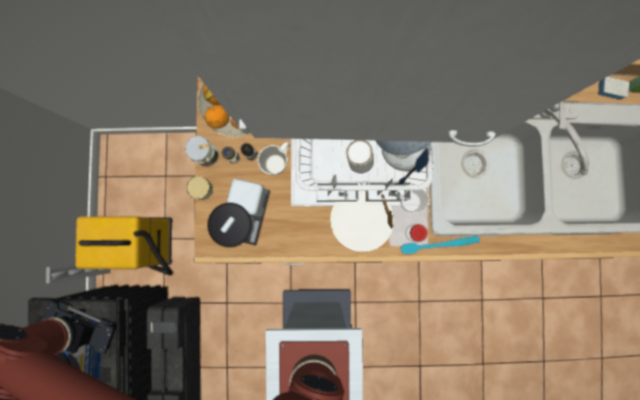

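The scene view shows the grinder with its black hopper at (242,165), the plate at (335,250), and the red-lidded jar and brush to the right. In the top view the hopper lid is at (230,225), with a bright bar running diagonally at (229,225). The plate is at (361,221) with the rack behind it.

```bash
python3 - <<'E'
from h import *
c=read_camera('top'); P=cloud(c); im=c['img'].astype(int); g=im.max(2); sat=g-im.min(2)
v,u=np.mgrid[0:400,0:640]
def cnt(m):
    cs,_=cv2.findContours(m.astype(np.uint8),cv2.RETR_EXTERNAL,cv2.CHAIN_APPROX_NONE); return max(cs,key=cv2.contourArea)
win=(abs(u-230)<35)&(abs(v-225)<35)
lid=cnt(win&(g<70)); (cx,cy),rad=cv2.minEnclosingCircle(lid); print('lid px',cx,cy,rad)
el=cv2.fitEllipse(cv2.convexHull(lid)); print(el)
print('lid depth z',np.nanmedian(P[...,2][win&(g<50)]))
bar=cnt(win&(g>120)&((u-cx)**2+(v-cy)**2<15**2)); rb=cv2.minAreaRect(bar); print('bar',rb)
bx=cv2.boxPoints(rb); w=on_plane(c,bx,0.281); print(w.round(3), w.mean(0))
for i in range(2): e=w[i+1]-w[i]; print(np.hypot(*e[:2]),np.degrees(np.arctan2(e[1],e[0])))
print('bar z',np.nanmax(P[...,2][win]))
print('lid c',on_plane(c,[cx,cy],.259))
h=(abs(u-247)<25)&(abs(v-200)<40)&(abs(P[...,2]-.166)<.006); hc=cnt(h); rb=cv2.minAreaRect(hc);w=on_plane(c,cv2.boxPoints(rb),.166);print('housing',rb,w.round(3),w.mean(0))
for i in range(2): e=w[i+1]-w[i]; print(np.hypot(*e[:2]),np.degrees(np.arctan2(e[1],e[0])))
pl=cnt((abs(u-361)<42)&(abs(v-221)<42)&(sat<45)&(g>190)&(P[...,2]<.03)); (px,py),rad=cv2.minEnclosingCircle(pl); el=cv2.fitEllipse(cv2.convexHull(pl));print('plate',px,py,rad,el,on_plane(c,[[px,py],el[0]],.012))
for n,p in dict(tin=(198,187),mug=(272,160),jar=(418,233),glass=(412,200),brushL=(404,249),brushR=(478,239),rack=(300,165),rackfront=(345,188)).items(): print(n,by_depth(c,[p]).round(3))
hi=P[100:262,195:440]; print('max z over plate->grinder region rows 150-260',np.nanmax(P[185:262,275:400,2]),np.nanmax(P[150:200,290:430,2]))
cv2.imwrite('pics/c1.png',cv2.resize(c['img'][140:270,190:350,::-1],None,fx=5,fy=4.5,interpolation=cv2.INTER_CUBIC))
E
```

```text
lid px 230.71234130859375 225.74864196777344 23.053668975830078
((230.10134887695312, 225.0923309326172), (42.17695236206055, 45.01048278808594), 115.97819519042969)
lid depth z 0.2591227532044119
bar ((227.10000610351562, 224.1999969482422), (6.0, 17.399999618530273), 36.869895935058594)
[[0.482 0.245 0.281]
 [0.519 0.217 0.281]
 [0.509 0.204 0.281]
 [0.472 0.232 0.281]] [0.4952906 0.2244534 0.281    ]
0.04618383131918361 -36.94257055078515
0.016170565212603683 -126.72686210487089
bar z 0.28762151389854185
lid c [[0.49147122 0.21963014 0.259     ]]
housing ((243.8867950439453, 195.89622497558594), (30.494041442871094, 30.35668182373047), 15.945395469665527) [[0.55  0.258 0.166]
 [0.637 0.234 0.166]
 [0.611 0.146 0.166]
 [0.525 0.17  0.166]] [0.5810399  0.20200009 0.166     ]
0.0899315579240116 -15.478425129908986
0.09125697773678842 -106.4008621694196
plate 361.0 222.5 45.83949279785156 ((365.50079345703125, 220.40008544921875), (60.22003173828125, 93.40900421142578), 103.85176086425781) [[ 0.50336352 -0.15785733  0.012     ]
 [ 0.51019828 -0.17289982  0.012     ]]
tin [[0.621 0.373 0.057]]
mug [[0.716 0.138 0.008]]
jar [[ 0.467 -0.33   0.084]]
glass [[ 0.577 -0.329  0.015]]
brushL [[ 0.416 -0.294  0.036]]
brushR [[ 0.445 -0.547  0.02 ]]
rack [[0.675 0.037 0.148]]
rackfront [[ 0.604 -0.098  0.152]]
max z over plate->grinder region rows 150-260 0.3425802127404658 0.3220033251373853
```

View pics/c1.png

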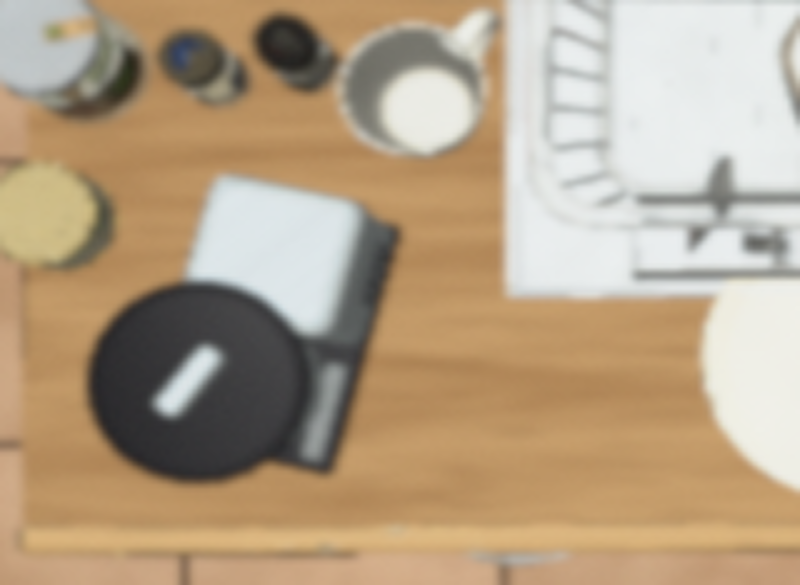

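The crop shows the hopper's bar centred at about (188,382) (full image (227.6,224.9)). It runs from lower-left to upper-right, about -39° in yaw. The grinder's yaw is about -15.5°. The plate mask had merged with the rack, so I'll refit the plate.

```bash
python3 - <<'E'
from h import *
c=read_camera('top'); P=cloud(c)
g=cv2.cvtColor(c['img'],cv2.COLOR_RGB2GRAY)
roi=cv2.GaussianBlur(cv2.resize(g[175:265,315:405],None,fx=4,fy=4,interpolation=cv2.INTER_CUBIC),(5,5),1)
H=cv2.HoughCircles(roi,cv2.HOUGH_GRADIENT,1,100,param1=80,param2=15,minRadius=115,maxRadius=135)
print(H); 
for x,y,q in H[0][:3]: print(on_plane(c,[(x-1.5)/4+315,(y-1.5)/4+175],.014))
# left/bottom arc: saturation
sat=(c['img'].max(2).astype(int)-c['img'].min(2)); m=(sat<45)&(g>190)
pts=[]
for v in range(208,245):
    r_=np.where(m[v,322:350])[0]
    if len(r_): pts.append((322+r_[0]-.5,v))
for u in range(340,375):
    r_=np.where(m[225:262,u])[0]
    if len(r_): pts.append((u,225+r_[-1]+.5))
w=on_plane(c,pts,.014)[:,:2]
s=np.linalg.lstsq(np.c_[2*w,np.ones(len(w))],(w**2).sum(1),rcond=None)[0]; print('fit',s[:2],np.sqrt(s[2]+s[:2]@s[:2]),len(w))
# heights
X,Y,Z=P[...,0],P[...,1],P[...,2]
for y0 in np.arange(-.45,.45,.1):
  print(round(y0,2),[round(float(np.nanmax(np.where((abs(Y-y0-.05)<.05)&(abs(X-x0-.025)<.025),Z,-1))),2) for x0 in np.arange(.4,.8,.05)])
E
```

```text
[[[189.5 175.5 130. ]]]
[[ 0.51652689 -0.16116201  0.014     ]]
fit [ 0.5142838  -0.16104214] 0.1053212479119449 72
-0.45 [0.09, 0.09, 0.1, 0.1, 0.59, 0.99, 0.16, 0.01]
-0.35 [0.09, 0.09, 0.1, 0.16, 0.59, 1.06, 0.29, -1.0]
-0.25 [0.02, 0.34, 0.34, 0.18, 0.26, 1.05, 0.28, 0.02]
-0.15 [0.03, 0.03, 0.03, 0.22, 0.22, 1.04, 0.22, 0.02]
-0.05 [0.01, 0.01, 0.01, 0.15, 0.16, 1.03, 0.16, 0.15]
0.05 [0.01, 0.01, 0.01, 0.02, 0.15, 1.03, 0.99, 0.15]
0.15 [0.26, 0.29, 0.29, 0.26, 0.17, 0.99, 0.99, 0.11]
0.25 [0.26, 0.27, 0.27, 0.25, 0.06, 0.13, 0.14, 0.15]
0.35 [0.01, 0.01, 0.01, 0.06, 0.06, 0.13, 0.14, 0.14]
```

```bash
python3 -m jog '[[0,0,-0.05,0,0,0,0.6],[0,0,-0.1,0,0,0,0.6],[0,0,-0.15,0,0,0,0.6],[0,0,-0.2,0,0,0,0.6]]'
```

```text
time: 0.7
ee_pos: [0.2306, 0.6074, 0.4241]
orientation: [-180.0, -0.0, 159.2]
ft_force: [-0.4, -0.1, 0.2]
finger_gap: 0.057
finger_force: 0.0
```

```bash
python3 - <<'E'
from h import *
c=read_camera('top'); P=cloud(c)
m=(P[...,2]>.15)&(P[...,0]<.65)&(P[...,0]>.42)&(P[...,1]<-.0)&(P[...,1]>-.32)&(P[...,2]<.5)
v,u=np.where(m); 
for a,b in list(zip(u,v))[::8]: print(a,b,P[b,a].round(3))
s=read_camera('scene'); cv2.imwrite('pics/c2.png',cv2.resize(s['img'][130:310,270:460,::-1],None,fx=3.3,fy=3.3,interpolation=cv2.INTER_CUBIC))
p=get_state()
# goal 1: above hopper bar
T=np.array([.4945,.2235,.42]); Rm=rot(p['orientation']); print((Rm.T@(T-p['ee_pos'])).round(4))
E
```

```text
426 164 [ 0.65  -0.304  0.304]
422 166 [ 0.648 -0.299  0.281]
421 167 [ 0.647 -0.298  0.271]
419 168 [ 0.645 -0.295  0.264]
416 169 [ 0.646 -0.291  0.243]
411 170 [ 0.648 -0.285  0.208]
420 170 [ 0.639 -0.296  0.267]
418 171 [ 0.639 -0.294  0.253]
418 172 [ 0.636 -0.295  0.251]
406 174 [ 0.643 -0.279  0.165]
405 175 [ 0.641 -0.277  0.16 ]
336 176 [ 0.631 -0.069  0.214]
334 177 [ 0.629 -0.064  0.209]
332 178 [ 0.629 -0.058  0.19 ]
404 178 [ 0.632 -0.275  0.155]
336 179 [ 0.622 -0.069  0.22 ]
333 180 [ 0.621 -0.061  0.205]
403 180 [ 0.627 -0.273  0.15 ]
389 181 [ 0.616 -0.22   0.212]
335 182 [ 0.615 -0.066  0.21 ]
332 183 [ 0.614 -0.058  0.195]
389 183 [ 0.61  -0.219  0.218]
387 184 [ 0.611 -0.218  0.186]
330 185 [ 0.613 -0.053  0.153]
339 185 [ 0.613 -0.08   0.151]
359 185 [ 0.613 -0.14   0.15 ]
378 185 [ 0.612 -0.197  0.15 ]
389 185 [ 0.605 -0.22   0.212]
406 185 [ 0.611 -0.281  0.152]
416 185 [ 0.611 -0.312  0.151]
325 186 [ 0.61  -0.038  0.151]
334 186 [ 0.604 -0.064  0.2  ]
343 186 [ 0.61  -0.092  0.153]
356 186 [ 0.61  -0.131  0.15 ]
373 186 [ 0.609 -0.182  0.153]
388 186 [ 0.604
[... 922 characters left out ...]
 [ 0.598 -0.119  0.151]
347 191 [ 0.587 -0.099  0.225]
400 193 [ 0.587 -0.262  0.157]
346 195 [ 0.582 -0.1    0.156]
344 197 [ 0.573 -0.092  0.193]
400 198 [ 0.572 -0.261  0.158]
384 205 [ 0.551 -0.211  0.168]
384 207 [ 0.544 -0.209  0.185]
388 208 [ 0.54  -0.216  0.208]
387 210 [ 0.533 -0.211  0.226]
389 211 [ 0.526 -0.203  0.303]
390 212 [ 0.523 -0.204  0.315]
386 214 [ 0.522 -0.207  0.232]
389 215 [ 0.515 -0.201  0.318]
391 216 [ 0.512 -0.203  0.333]
387 218 [ 0.508 -0.197  0.309]
389 219 [ 0.505 -0.198  0.332]
391 220 [ 0.502 -0.202  0.339]
387 222 [ 0.498 -0.197  0.306]
389 223 [ 0.494 -0.199  0.328]
392 224 [ 0.492 -0.204  0.34 ]
391 226 [ 0.487 -0.203  0.331]
[-0.383  -0.2665  0.0063]
```

View pics/c2.png

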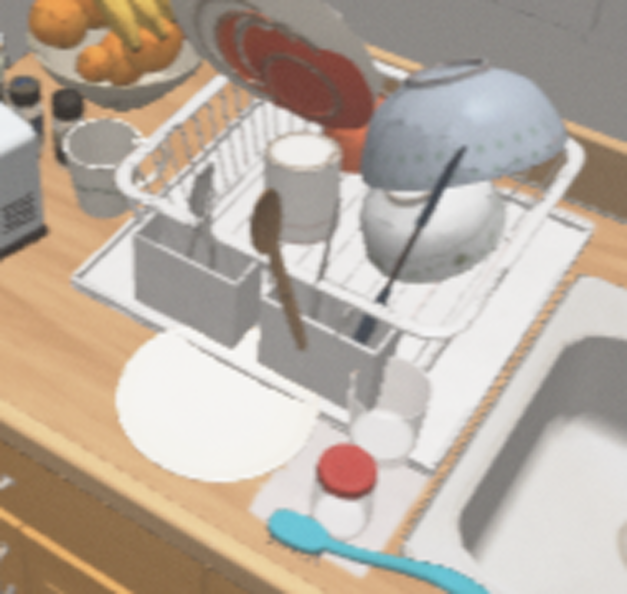

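The spoon head leans over the plate's right half, at about (0.49–0.55, -0.20) and 0.17–0.34 high. Crop (270,230) shows the spoon and (200,210) the fork. I'll bring the hopper in low from the front-left, with the gripper body's long side along x. First I go to the hopper.

```bash
python3 -m jog '[[-0.043,-0.03,0,0,0,0.2,0.6],[-0.085,-0.06,0,0,0,0.4,0.6],[-0.128,-0.09,0,0,0,0.6,0.6],[-0.17,-0.12,0,0,0,0.8,0.6],[-0.213,-0.15,0,0,0,1.0,0.6],[-0.255,-0.18,0,0,0,1.2,0.6],[-0.298,-0.21,0,0,0,1.4,0.6],[-0.34,-0.24,0,0,0,1.6,0.6],[-0.383,-0.2665,0,0,0,1.8,0.6],[-0.383,-0.2665,0,0,0,1.8,0.6],[-0.383,-0.2665,0,0,0,1.8,0.6]]' && python3 - <<'E'
from h import *
p=get_state(); print(p['joint_positions'].round(1)); s=read_camera('scene'); P=cloud(s)
# bar in the scene view
im=s['img'].astype(int);g=im.max(2);v,u=np.mgrid[0:400,0:640]
m=(abs(u-242)<18)&(abs(v-155)<12)&(g>120)&(P[...,2]>.262)&(P[...,2]<.3)
Q=P[m]; print(len(Q),np.nanmean(Q,0)); q=Q[:,:2]-Q[:,:2].mean(0); w,V=np.linalg.eigh(q.T@q); print(np.degrees(np.arctan2(V[1,1],V[0,1])))
E
```

```text
time: 2.17
ee_pos: [0.4938, 0.223, 0.4222]
orientation: [-180.0, -0.0, 141.2]
ft_force: [0.1, 0.4, 0.2]
finger_gap: 0.0523
finger_force: 0.0
[-49.1   4.3  22.   79.1  -1.7  97.   23.8]
83 [0.49234678 0.21991329 0.27592501]
144.8133332745356
```

```bash
python3 -m jog '[[0,0.001,0.05,0,0,0,0.6],[0,0.001,0.1,0,0,0,0.6],[0,0.001,0.13,0,0,0,0.6],[0,0.001,0.15,0,0,0,0.6],[0,0.001,0.158,0,0,0,0.6],[0,0.001,0.158,0,0,0,0.6],[0,0.001,0.158,0,0,0,0],[0,0.001,0.158,0,0,0,0],[0,0.001,0.158,0,0,0,0],[0,0.001,0.158,0,0,0,0],[0,0.001,0.158,0,0,0,0]]' 35
```

```text
time: 3.6
ee_pos: [0.4947, 0.2233, 0.2646]
orientation: [-180.0, -0.0, 141.2]
ft_force: [-1.3, -0.2, 1.5]
finger_gap: 0.0139
finger_force: 34.8
```

Gripped the bar (14 mm gap). Now I lift it straight up 95 mm.

```bash
python3 -m jog '[[0,0,-0.015,0,0,0,0],[0,0,-0.035,0,0,0,0],[0,0,-0.06,0,0,0,0],[0,0,-0.09,0,0,0,0],[0,0,-0.1,0,0,0,0],[0,0,-0.1,0,0,0,0]]' && python3 - <<'E'
from h import *
p=get_state(); Rm=rot(p['orientation']); print((Rm.T@(np.array([.445,-.02,.365])-p['ee_pos'])).round(4))
c=read_camera('top'); cv2.imwrite('pics/c3.png',cv2.resize(c['img'][150:270,190:330,::-1],None,fx=5,fy=5,interpolation=cv2.INTER_CUBIC))
E
```

```text
time: 4.35
ee_pos: [0.495, 0.2234, 0.3648]
orientation: [180.0, 0.0, 141.2]
ft_force: [-0.5, 0.3, -2.9]
finger_gap: 0.0139
finger_force: 34.8
[-0.1136 -0.221  -0.0003]
```

```bash
python3 -m jog '[[-0.014,-0.028,0,0,0,0.7,0],[-0.028,-0.055,0,0,0,1.5,0],[-0.043,-0.083,0,0,0,2.3,0],[-0.057,-0.11,0,0,0,3.1,0],[-0.071,-0.138,0,0,0,3.9,0],[-0.085,-0.165,0,0,0,4.7,0],[-0.1,-0.193,0,0,0,5.5,0],[-0.114,-0.221,0,0,0,6.1,0],[-0.114,-0.221,0,0,0,6.1,0],[-0.114,-0.221,0,0,0,6.1,0]]' && python3 - <<'E'
from h import *
p=get_state(); Rm=rot(p['orientation'])
for T in ([.445,-.02,.137],[.445,-.135,.137],[.495,-.147,.137],[.495,-.147,.107]): print((Rm.T@(np.array(T)-p['ee_pos'])).round(4))
s=read_camera('scene'); cv2.imwrite('pics/c4.png',cv2.resize(s['img'][90:310,210:420,::-1],None,fx=2.7,fy=2.7,interpolation=cv2.INTER_CUBIC))
E
```

```text
time: 5.65
ee_pos: [0.4449, -0.0197, 0.3638]
orientation: [-179.9, 0.0, 80.3]
ft_force: [-0.9, 0.2, -3.4]
finger_gap: 0.0135
finger_force: 34.8
[-2.000e-04  4.000e-04  2.268e-01]
[-0.1136  0.0198  0.2268]
[-0.117   0.0711  0.2267]
[-0.1169  0.0711  0.2567]
```

View pics/c4.png

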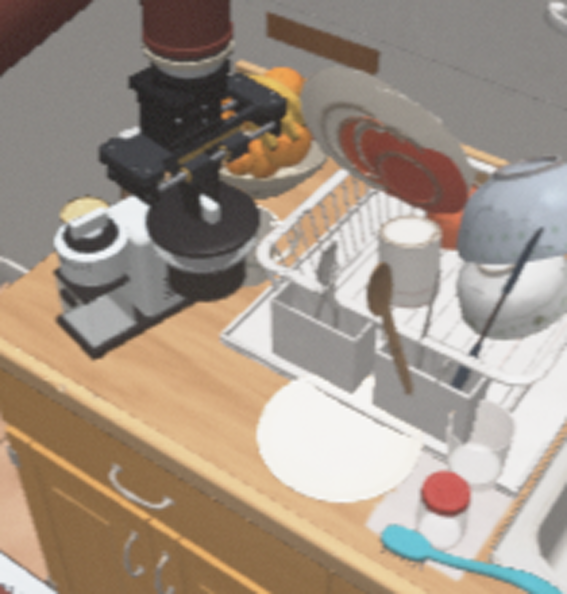

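The hopper hangs level in the gripper. The carrier is exposed on the drum at crop (88,228), and the body's long side runs along the finger axis as planned. I descend to transit height, then go in under the spoon.

```bash
python3 -m jog '[[0,0,0.05,0,0,0,0],[0,0,0.1,0,0,0,0],[0,0,0.15,0,0,0,0],[0,0,0.2,0,0,0,0],[0,0,0.227,0,0,0,0],[-0.03,0.005,0.227,0,0,0,0],[-0.06,0.01,0.227,0,0,0,0],[-0.09,0.015,0.227,0,0,0,0],[-0.114,0.02,0.227,0,0,0,0],[-0.114,0.02,0.227,0,0,0,0],[-0.115,0.035,0.227,0,0,0,0],[-0.115,0.035,0.227,0,0,0,0]]' && python3 - <<'E'
from h import *
p=get_state(); Rm=rot(p['orientation'])
for T in ([.495,-.147,.137],[.495,-.147,.106]): print((Rm.T@(np.array(T)-p['ee_pos'])).round(4))
E
```

```text
time: 7.2
ee_pos: [0.4608, -0.1384, 0.1373]
orientation: [-180.0, 0.0, 80.3]
ft_force: [-0.0, 0.0, -2.5]
finger_gap: 0.0135
finger_force: 34.8
[-0.0028  0.0351  0.0003]
[-0.0028  0.0352  0.0313]
```

```bash
python3 - <<'E'
from h import *
s=read_camera('scene'); cv2.imwrite('pics/c5.png',cv2.resize(s['img'][110:310,230:440,::-1],None,fx=2.9,fy=2.9,interpolation=cv2.INTER_CUBIC))
E
```

```text
(no output)
```

View pics/c5.png

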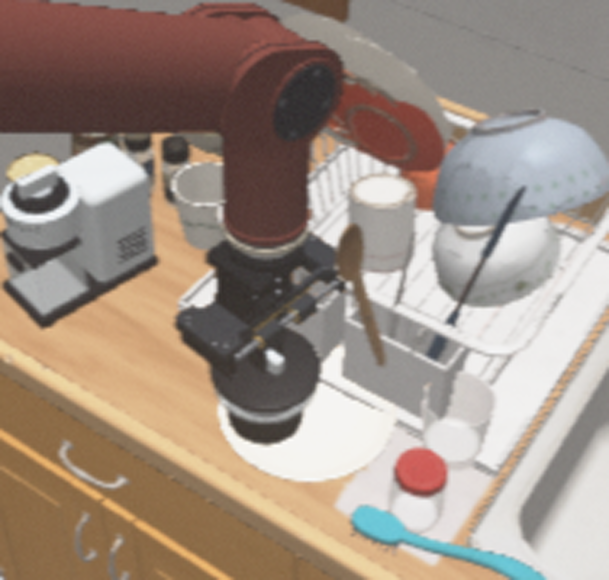

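The hopper is over the plate's left half, clear of the rack, with the spoon at crop (350,250) just right of the hand. I'll ease in.

```bash
python3 -m jog '[[0,0.013,0,0,0,0,0],[0,0.026,0,0,0,0,0],[0,0.0385,0,0,0,0,0],[0,0.0385,0.01,0,0,0,0],[0,0.0385,0.02,0,0,0,0],[0,0.0385,0.028,0,0,0,0],[0,0.0385,0.031,0,0,0,0]]'
```

```text
time: 8.12
ee_pos: [0.4974, -0.146, 0.1058]
orientation: [-179.9, 0.0, 80.2]
ft_force: [0.7, 0.2, -2.4]
finger_gap: 0.0137
finger_force: 34.8
```

```bash
python3 -m jog '[[0,0,0.0015,0,0,0,0],[0,0,0.003,0,0,0,0],[0,0,0.0035,0,0,0,0],[0,0,0.0035,0,0,0,0]]'
```

```text
time: 8.62
ee_pos: [0.4982, -0.1461, 0.1032]
orientation: [180.0, -0.0, 80.2]
ft_force: [-0.3, -0.7, -2.9]
finger_gap: 0.0137
finger_force: 34.8
```

```bash
python3 -m jog '[[0,0,0.001,0,0,0,0],[0,0,0.002,0,0,0,0],[0,0,0.002,0,0,0,0]]'
```

```text
time: 9.0
ee_pos: [0.4984, -0.1462, 0.1023]
orientation: [180.0, -0.0, 80.2]
ft_force: [-6.5, 1.2, 13.0]
finger_gap: 0.0133
finger_force: 34.8
```

```bash
python3 -m jog '[[0,0,-0.001,0,0,0,0],[0,0,-0.001,0,0,0,0.4],[0,0,-0.001,0,0,0,0.4],[0,0,-0.001,0,0,0,0.4],[0,0,-0.001,0,0,0,0.4]]' && python3 - <<'E'
from h import *
s=read_camera('scene'); cv2.imwrite('pics/c6.png',cv2.resize(s['img'][150:300,280:430,::-1],None,fx=4,fy=4,interpolation=cv2.INTER_CUBIC))
E
```

```text
time: 9.62
ee_pos: [0.4981, -0.1462, 0.1021]
orientation: [180.0, 0.0, 80.2]
ft_force: [0.0, -0.6, -0.1]
finger_gap: 0.0339
finger_force: 0.0
```

View pics/c6.png

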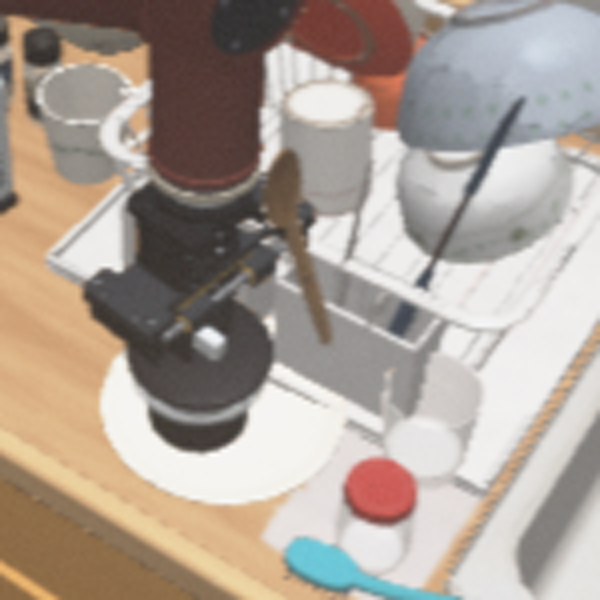

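The hopper stands on the plate, released. I retreat the way I came in and then look at both objects.

```bash
python3 -m jog '[[0,0,-0.012,0,0,0,0.4],[0,0,-0.035,0,0,0,0.4],[0,-0.025,-0.036,0,0,0,0.4],[0,-0.045,-0.036,0,0,0,0.4],[0.04,-0.05,-0.05,0,0,0,0.4],[0.08,-0.05,-0.08,0,0,0,0.4],[0.115,-0.05,-0.12,0,0,0,0.4],[0.115,-0.05,-0.18,0,0,0,0.4],[0.115,-0.05,-0.2,0,0,0,0.4],[0.115,-0.05,-0.2,0,0,0,0.4]]' && python3 - <<'E'
from h import *
p=get_state(); c=read_camera('top'); P=cloud(c); g=c['img'].max(2); v,u=np.mgrid[0:400,0:640]
def cnt(m):
    cs,_=cv2.findContours(m.astype(np.uint8),cv2.RETR_EXTERNAL,cv2.CHAIN_APPROX_NONE); return max(cs,key=cv2.contourArea)
m=(abs(u-356)<32)&(abs(v-226)<32)&(P[...,2]>.085)&(P[...,2]<.106)
k=cnt(m); print('hopper lid',on_plane(c,cv2.minEnclosingCircle(k)[0],.097),cv2.minEnclosingCircle(k),P[m][:,2].mean(), np.nanmax(P[m][:,2]),np.nanmin(P[m][:,2]))
for n,c,u0,v0 in (('top',c,229,226),('scene',read_camera('scene'),238,155)):
  P=cloud(c); X,Y,Z=np.moveaxis(P,2,0); near=(np.hypot(X-.494,Y-.222)<.05)
  b=near&(Z>.198)&(Z<.212); Q=P[b]; q=Q[:,:2]-Q[:,:2].mean(0); w,V=np.linalg.eigh(q.T@q)
  print(n,'bar',len(Q),Q.mean(0),np.ptp(q@V[:,1]),np.degrees(np.arctan2(V[1,1],V[0,1])))
  k=cv2.convexHull(cnt(near&(Z>.172)&(Z<.212)));print(n,'cap',on_plane(c,cv2.minEnclosingCircle(k)[0],.1795))
T=np.array([.494,.222,.30]); print((rot(p['orientation']).T@(T-p['ee_pos'])).round(4),p['joint_positions'].round(1))
c=read_camera('top');cv2.imwrite('pics/c7.png',cv2.resize(c['img'][170:265,190:400,::-1],None,fx=3.8,fy=5,interpolation=cv2.INTER_CUBIC))
E
```

```text
time: 10.92
ee_pos: [0.4691, -0.0245, 0.3041]
orientation: [179.8, -0.1, 80.2]
ft_force: [0.0, -0.3, -0.8]
finger_gap: 0.0348
finger_force: 0.0
hopper lid [[ 0.49842401 -0.14334584  0.097     ]] ((359.0, 223.5), 19.830631256103516) 0.09693510814439812 0.10583523380770044 0.08530522582981526
top bar 95 [0.49579479 0.22259824 0.20500371] 0.05109154836361844 164.07620847511023
top cap [[0.4931488  0.22361727 0.1795    ]]
scene bar 56 [0.49270331 0.22180688 0.20397005] 0.05234656338915042 162.4489442260948
scene cap [[0.48806044 0.21732493 0.1795    ]]
[ 0.2471 -0.0175  0.0044] [-38.7  -7.   33.4 101.9   3.8  83.7 -15.7]
```

View pics/c7.png

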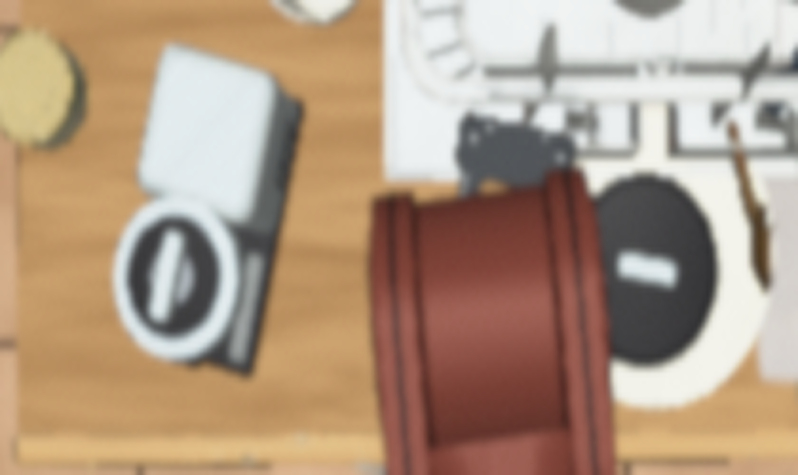

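Top view: the hopper stands on the plate at crop (648,270), about 22 mm off centre. The carrier's bar is at (165,278), yaw about 164°, centre (0.494,0.222). I move over it.

```bash
python3 -m jog '[[0.027,-0.002,0,0,0,-0.9,0.5],[0.055,-0.004,0,0,0,-1.8,0.5],[0.082,-0.006,0,0,0,-2.7,0.5],[0.11,-0.008,0,0,0,-3.6,0.5],[0.137,-0.01,0,0,0,-4.5,0.5],[0.165,-0.012,0,0,0,-5.4,0.5],[0.192,-0.014,0,0,0,-6.3,0.5],[0.22,-0.016,0,0,0,-7.2,0.5],[0.247,-0.0175,0,0,0,-8.1,0.5],[0.247,-0.0175,0,0,0,-8.4,0.5],[0.247,-0.0175,0,0,0,-8.4,0.5]]'; python3 -c "
from h import *
p=get_state();print(p['joint_positions'].round(1),(rot(p['orientation']).T@(np.array([.494,.222,.184])-p['ee_pos'])).round(4))"
```

```text
time: 12.45
ee_pos: [0.4927, 0.2217, 0.3007]
orientation: [-179.9, -0.1, 164.2]
ft_force: [0.2, 0.6, 0.5]
finger_gap: 0.0438
finger_force: 0.0
[-51.9   4.2  24.5  93.2  -1.7  83.2  47. ] [-0.0013  0.0009  0.1167]
```

```bash
python3 -m jog '[[0,0,0.05,0,0,0,0.5],[-0.001,0.001,0.09,0,0,0,0.5],[-0.001,0.001,0.11,0,0,0,0.5],[-0.001,0.001,0.117,0,0,0,0.5],[-0.001,0.001,0.117,0,0,0,0],[-0.001,0.001,0.117,0,0,0,0],[-0.001,0.001,0.117,0,0,0,0],[-0.001,0.001,0.117,0,0,0,0],[-0.001,0.001,0.117,0,0,0,0]]' 20; python3 -c "
from h import *
p=get_state();print(p['ft_force'],p['wrist_torque'],p['finger_gap'])"
```

```text
time: 13.58
ee_pos: [0.4946, 0.2229, 0.1855]
orientation: [180.0, 0.0, 164.2]
ft_force: [-0.9, 0.2, 2.6]
finger_gap: 0.0141
finger_force: 20.0
[-0.8618702   0.15497009  2.56346864] [-0.02794171  0.05403952  0.01088411] 0.014088462844137393
```

Gripped with little side load. First I try anticlockwise a little (tool wz negative).

```bash
python3 -m jog '[[0,0,0,0,0,0,0],[0,0,0,0,0,-0.4,0],[0,0,-0.0005,0,0,-0.8,0],[0,0,-0.001,0,0,-1.2,0],[0,0,-0.001,0,0,-1.2,0]]' 45; python3 -c "
from h import *
p=get_state();print(p['ft_force'],p['wrist_torque'],p['finger_gap'])"
```

```text
time: 14.2
ee_pos: [0.4944, 0.2227, 0.1857]
orientation: [180.0, -0.0, 176.1]
ft_force: [2.3, 1.6, -3.7]
finger_gap: 0.0139
finger_force: 47.5
[ 2.33752003  1.60798126 -3.70895006] [ 0.44426667 -0.54450261 -1.14433407] 0.013935477256114234
```

```bash
python3 - <<'E'
from h import *
for n in('top','scene'):
  P=cloud(read_camera(n)); X,Y,Z=np.moveaxis(P,2,0); b=(np.hypot(X-.494,Y-.222)<.04)&(Z>.198)&(Z<.212); print(n,b.sum())
E
python3 -m jog '[[0,0,0,0,0,-0.3,0],[0,0,-0.0005,0,0,-0.6,0],[0,0,-0.0005,0,0,-0.6,0]]'; python3 -c "
from h import *
p=get_state();print(p['wrist_torque'],p['finger_gap'],p['finger_force'])
s=read_camera('scene');cv2.imwrite('pics/c8.png',cv2.resize(s['img'][120:220,190:300,::-1],None,fx=5.5,fy=5.5,interpolation=cv2.INTER_CUBIC))"
```

```text
top 0
scene 52
time: 14.68
ee_pos: [0.4942, 0.2225, 0.1858]
orientation: [-180.0, -0.0, -177.9]
ft_force: [4.3, 2.0, -10.3]
finger_gap: 0.0153
finger_force: 52.2
[ 0.61649077 -0.85102628 -1.39042776] 0.015326114805225633 52.211334854364395
```

View pics/c8.png

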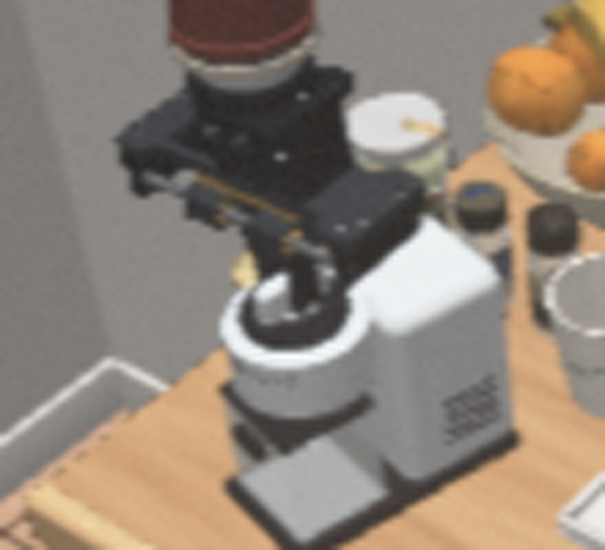

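The gap is widening, the torque is rising and the pull is growing, so this is the hard stop and the thread is left-hand. The picture shows the bar at crop (275,295) skewed in the fingers. I'll turn back to the start and then continue clockwise.

```bash
python3 -m jog '[[0,0,0.0005,0,0,0.6,0],[0,0,0.001,0,0,1.2,0],[0,0,0.0015,0,0,1.8,0],[0,0,0.0015,0,0,1.8,0],[0,0,0.001,0,0,2.4,0],[0,0,0.0005,0,0,3.0,0],[0,0,0.0005,0,0,3.0,0]]' 40; python3 -c "
from h import *
p=get_state();print(p['wrist_torque'],p['finger_gap'],p['finger_force'])"
```

```text
time: 15.6
ee_pos: [0.4943, 0.2228, 0.1864]
orientation: [180.0, 0.0, 152.4]
ft_force: [0.3, -0.1, 0.4]
finger_gap: 0.0135
finger_force: 39.4
[-0.0817181   0.07763529 -0.04123983] 0.013477619948501832 39.40082788467407
```

Clockwise is free (torque near 0). I keep going to about 72° in total, following the climb.

```bash
python3 -m jog '[[0,0,-0.0005,0,0,0.6,0],[0,0,-0.001,0,0,1.2,0],[0,0,-0.0015,0,0,1.8,0],[0,0,-0.002,0,0,2.4,0],[0,0,-0.0025,0,0,3.0,0],[0,0,-0.003,0,0,3.6,0],[0,0,-0.0035,0,0,4.2,0],[0,0,-0.0035,0,0,4.8,0],[0,0,-0.0035,0,0,5.4,0],[0,0,-0.0035,0,0,6.0,0],[0,0,-0.0035,0,0,6.0,0]]'; python3 -c "
from h import *
p=get_state();print(p['wrist_torque'],p['finger_gap'],p['finger_force'])"
```

```text
time: 16.98
ee_pos: [0.4943, 0.2228, 0.1896]
orientation: [-180.0, -0.0, 92.4]
ft_force: [0.6, 0.2, -0.6]
finger_gap: 0.0137
finger_force: 39.6
[-0.03478387  0.07323406  0.00432526] 0.013688354012401004 39.62324023246765
```

Turned 72° with almost no load. I lift straight up gently.

```bash
python3 -m jog '[[0,0,-0.003,0,0,0,0],[0,0,-0.006,0,0,0,0],[0,0,-0.009,0,0,0,0],[0,0,-0.009,0,0,0,0]]'
```

```text
time: 17.48
ee_pos: [0.4945, 0.2228, 0.1989]
orientation: [180.0, -0.0, 92.2]
ft_force: [-0.7, -0.7, -2.5]
finger_gap: 0.0138
finger_force: 39.6
```

```bash
python3 -m jog '[[0,0,-0.01,0,0,0,0],[0,0,-0.02,0,0,0,0],[0,0,-0.035,0,0,0,0],[0,0,-0.05,0,0,0,0],[0,0,-0.065,0,0,0,0],[0,0,-0.072,0,0,0,0],[0,0,-0.072,0,0,0,0],[0,0,-0.072,0,0,0,0],[0,0,-0.072,0,0,0,0]]'; python3 - <<'E'
from h import *
s=read_camera('scene');cv2.imwrite('pics/c9.png',cv2.resize(s['img'][90:290,190:410,::-1],None,fx=2.9,fy=2.9,interpolation=cv2.INTER_CUBIC))
c=read_camera('top');P=cloud(c);v,u=np.mgrid[0:400,0:640];m=(np.hypot(P[...,0]-.5,P[...,1]+.145)<.08)&(P[...,2]>.085)&(P[...,2]<.106)
print('hopper',m.sum(),P[m].mean(0))
E
```

```text
time: 18.6
ee_pos: [0.4941, 0.2227, 0.27]
orientation: [-179.9, 0.0, 92.2]
ft_force: [0.7, -0.9, -2.1]
finger_gap: 0.0137
finger_force: 39.6
hopper 1175 [ 0.49941944 -0.14314946  0.09693293]
```

View pics/c9.png

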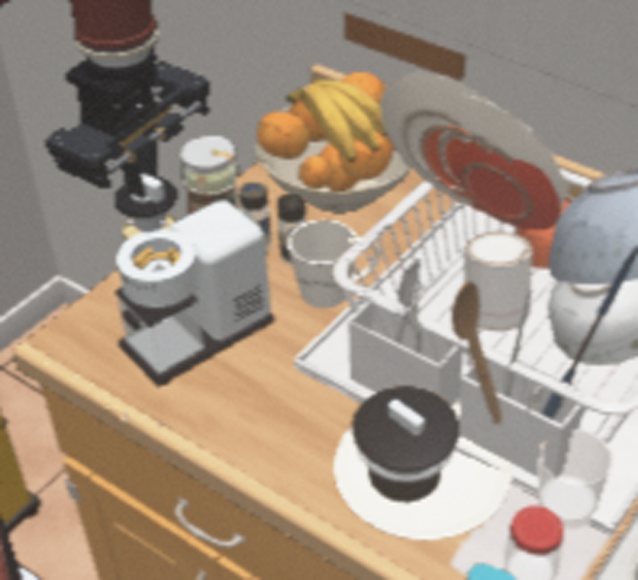

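The carrier hangs level at crop (147,195) above the open chamber (157,260), and the hopper stands on the plate at (405,440). I'll do one quick check of the hopper-to-plate offset from the visible arc before handing in.

```bash
python3 - <<'E'
from h import *
for n in('top','scene'):
  c=read_camera(n);im=c['img'].astype(int);P=cloud(c);g=im.min(2);sat=im.max(2)-g
  m=(g>170)&(sat<45)&(np.hypot(P[...,0]-.514,P[...,1]+.161)<.125)&(P[...,2]<.03)
  m=cv2.morphologyEx(m.astype(np.uint8),cv2.MORPH_OPEN,np.ones((3,3)))
  k=max(cv2.findContours(m,cv2.RETR_EXTERNAL,cv2.CHAIN_APPROX_NONE)[0],key=cv2.contourArea).reshape(-1,2)
  w=on_plane(c,k,.014)[:,:2]; d=w-[.514,-.161]; a=np.degrees(np.arctan2(d[:,1],d[:,0])); w=w[((a>60)|(a<-110))&(np.hypot(*d.T)>.08)]
  f=lambda w:np.linalg.lstsq(np.c_[2*w,np.ones(len(w))],(w**2).sum(1),rcond=None)[0]
  s=f(w); print(n,len(w),s[:2],np.sqrt(s[2]+s[:2]@s[:2]))
p=get_state();print(p['joint_vel'].round(2))
E
```

```text
top 144 [ 0.53133575 -0.17240144] 0.11602556351122743
scene 96 [ 0.52228794 -0.17128694] 0.10980604239161215
[ 0.05 -0.12 -0.08 -0.14  0.02  0.1   0.09]
```

```bash
python3 - <<'E'
from h import *
from scipy.optimize import least_squares
for n in('top','scene'):
  c=read_camera(n);im=c['img'].astype(int);P=cloud(c);g=im.min(2);sat=im.max(2)-g
  m=(g>150)&(sat<50)&(np.hypot(P[...,0]-.514,P[...,1]+.161)<.14)&(P[...,2]<.03)
  m=cv2.morphologyEx(m.astype(np.uint8),cv2.MORPH_OPEN,np.ones((3,3)))
  k=max(cv2.findContours(m,cv2.RETR_EXTERNAL,cv2.CHAIN_APPROX_NONE)[0],key=cv2.contourArea).reshape(-1,2)
  for z in(.010,.016):
    w=on_plane(c,k,z)[:,:2]; d=w-[.514,-.161]; a=np.degrees(np.arctan2(d[:,1],d[:,0])); w=w[((a>85)|(a<-115))&(np.hypot(*d.T)>.09)]
    s=least_squares(lambda x:np.hypot(*(w-x).T)-.1045,[.514,-.161],loss='soft_l1',f_scale=.001); print(n,z,len(w),s.x,abs(s.fun).mean(), np.hypot(*(s.x-[.499,-.1445])))
E
```

```text
top 0.01 93 [ 0.51333003 -0.16237699] 0.005676635344627647 0.022911494235805383
top 0.016 93 [ 0.5136781  -0.16196652] 0.005579126344044912 0.022815035795011082
scene 0.01 97 [ 0.52030194 -0.16065597] 0.009195759818561551 0.02673551936528036
scene 0.016 98 [ 0.51687797 -0.16333683] 0.009034178404966713 0.025970132102887622
```

```bash
python3 -c "
from plant import sign_off
print(sign_off())"
```

```text
the job is handed in; nothing more can be done
None
```

I handed the job in with the hopper standing upright on the plate, about 23–27 mm from its centre by my measurements (limit 35 mm, because a spoon leans over the plate), and the carrier, which has a left-hand thread, held level about 5 cm above the open chamber; the hand-in gave no verdict.

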